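# Wind down the nipping press

### The arm

A 7-joint arm with a two-finger parallel gripper is mounted at the origin on the work surface. World frame = base frame: x ahead of the robot, y to its left, z up, the work surface at z = 0. Lengths are in m, angles in rad, forces in N, time in s.
With the tool pointing down it reaches from about 0.4 to 0.9 m from the base axis. Payload 5.5 kg.
Tool frame: the origin (TCP) lies between the finger pads; the fingertips stand manip.tip_reach ahead of it and the grasp point (between the pads) is the TCP (manip.tip_reach is the distance from the TCP to the fingertips, in m); z points along the fingers, y is the line along which they close (so a half turn about z gives the same grasp; the last joint's range is limited). The gripper opens to 85 mm and grips with 20 to 120 N. Pads are 22 mm wide; open, the fingers measure 114 mm over their backs; the gripper's body (76 mm by 85 mm) begins 54 mm behind the grasp point. The pads swing forward as they close: fully open they stand 13 mm farther back than shut.
Start: joints at [1.505, 0.501, -0.427, 1.55, 0.221, 1.138, -0.21], TCP at [0.21, -0.615, 0.25] pointing down, gripper open.
Joint ranges: [-2.88, 2.88], [-0.31, 2.03], [-1.54, 1.56], [0.2, 2.42], [-1.41, 4.55], [0.19, 2.02], [-2.57, 2.57]. Speed limits (rad/s): [2.57, 2.57, 3.14, 3.14, 3.14, 3.14, 3.14].

### API

Orientations are given as a unit quaternion [x, y, z, w].
In Python, from plant import manip gives the robot as it stands.
- The arm moves only by the tool drive_tool, never from a script. Its argument "deltas" is a list of rows, each an object of numbers: "grip": the opening, from 0 (shut) to 1 (fully open); "x", "y", "z": the shift along the tool's x, y, z in mm; "ax", "ay", "az": the turn, a rotation vector about the tool's x, y, z in rad. A call has 1 to 5 rows; each row shifts and turns the commanded pose from where the row before left it, along the tool's axes as they then stand; what a row does not reach is not made up. A row lasts 1/10 s, in which the tool goes at most 50 mm and 8.59 degrees, less where a joint would pass 70% of its speed; a pose out of reach is approached as far as the arm can. A call is refused whole if a number of a shift passes 50 or a number of a turn 0.15, either way. A call with a gripper value outside its range is refused whole. The fingers move at their own pace and stop on an object; "force" is the grip in N (left out, the last holds). Time passes only in rows, so rows that do not move let the fingers close. It gives the time, the measured TCP pose, the force, the opening and the grip force at its end, in the units of the state.
- manip.get_state(): the state, without advancing time (a new reading comes with each control period).
- manip.read_camera(name): name is "scene" or "top"; returns a dict with "frame" (480x640x3 uint8, red, green, blue), "z_map" (480x640 float32, m along the optical axis (not along the pixel's ray), 0 where there is no reading), "fx", "fy", "cx", "cy" (pixels), "rvec" (rotation vector, rad) and "tvec" (3), from world to camera coordinates, as OpenCV has them. Camera axes: x right, y down, z forward; pixel columns grow to the right and rows downward; lengths in m; the calibration is good to about 2 mm. A picture is of the moment at which its call begins.
- manip.close_job(): hands the job in; it is judged then, once.
The state is a dict: "time_s": time; "joint_positions": joint angles; "dq": joint speeds; "joint_efforts": joint torques, N m; "tcp_pos": TCP position; "orientation": TCP orientation; "wrist_force": force on the tool from outside, world axes, zero at the start; "torque": the same for the moment, N m; "opening": finger opening in m; "grip_force": force on a finger pad.
Only numpy, scipy, OpenCV 4.12 (cv2) and the standard library are available. Lean on these libraries where they do the work, as an engineer would, in place of code of your own. Each camera call takes 0.05 s, during which the arm holds its last target. There are 200 camera calls.

### The job

A newly bound book waits between its boards in the small bench press. Wind the press's T-handle clockwise, half turn after half turn, until the pressing plate is fully down on the boards and the handle will turn no further, then let go. Leave the ink tin, the roller and the composing stick where they are.

Things in the scene. Friction and masses are not known exactly. Their poses are not given: they have to be found in the camera images.
- press: Grey iron nipping press, fixed to the table on a 200 x 320 mm wooden base. Origin at table height under the screw axis; z up; y along the base's long side and the cross beam. Columns at y = +-118 mm; the beam between them (44 x 275 mm, underside 135 mm, top 165 mm above the table, column nuts up to 172 mm) carries the upright screw in its middle.
- tee (a joint): Angle of the T-handle with its screw, rad: 0 = fully up, grows when turned clockwise seen from above, hard stop at 9.0 where the plate is down on the board. Starts at 1.0 to 4.0, so 0.8 to 1.3 turns are needed. Screw, handle and plate descend together 3.8 mm per rad (24 mm per turn). Dry friction of 0.22 N m resists; the handle stays where it is left.
- tee_hub (a point): Middle of the T-handle, on the screw axis at the bar's centre line: 246 mm above the table when fully up, 212 mm when fully down. Turns with the handle: x along the bar, z up. The bar is a level steel rod 14 mm thick, reaching 90 mm to either side, a 22 mm ball on each end. The hub is 36 mm in diameter, from 20 mm below to 15 mm above the centre line.
- bar_a (a point): Point on the centre line of the T-handle's bar, 55 mm from the screw axis (towards the hub's +x): the middle of the bare rod, which can be gripped from above anywhere from 20 to 75 mm from the axis. Turns with the handle; x along the bar.
- bar_b (a point): The same point on the bar's other end, 55 mm from the screw axis (towards the hub's -x).
- platen_foot (a point): Centre of the underside of the iron pressing plate (145 x 185 x 16 mm) hanging from the screw below the cross beam; it only moves up and down, from 109 mm above the table (fully up) to 75 mm (down on the upper board).
- stack_top (a point): Centre of the top of the upper of the two plywood boards (150 x 190 mm) that lie fixed on the bed with the book between them; 75 mm above the table.
- ink_tin: Plain round steel tin, 72 mm diameter, 45 mm high, standing on the table beside the press; origin at the centre of its underside. Leave it alone.
- brayer: Ink roller lying on the table beside the press: black rubber roll 42 mm diameter, 80 mm long, with a wooden handle; about 190 mm long along its x, handle to -x, origin at table height near its middle. Leave it alone.
- composing_stick: Flat steel composing stick, 50 x 160 x 20 mm, lying on the table on the far side of the press, long side along its y; origin at the centre of its underside. Leave it alone.

How it is judged:
At the end, for the whole second after the job is handed in: The T-handle is wound to its stop (joint above 8.75 of 9.0 rad), the plate is down on the board (underside less than 77.5 mm above the table, board top 75 mm), and the handle is at rest (value of joint tee above 8.75 rad and velocity of joint tee between -0.05 and 0.05 rad/s and height (world z) of platen_foot below 0.0775 m); the robot touches nothing.
It fails at once if the ink tin is moved more than 30 mm (distance of ink_tin from where it was at the start of the episode above 0.03 m).
It fails at once if the roller is moved more than 30 mm (distance of brayer from where it was at the start of the episode above 0.03 m).
It fails at once if the composing stick is moved more than 30 mm (distance of composing_stick from where it was at the start of the episode above 0.03 m).
It also fails if it takes over 72 s, if anything falls off the work surface, if the arm or the gripper's body presses on something with over 40 N, if the wrist force passes 120 N, or if a joint passes its speed limit or range.

## Working session

There is one attempt and no reset: what is moved stays moved. The work goes in short steps, Python scripts to look and compute and a tool call to move; the robot and the scene stay as the last step left them, time stands still between calls to the robot, and variables do not carry over. Pictures are saved under pics/ and viewed, at most 10 in all, crops included, and the job is handed in when it is done.

Besides the shell and the picture viewer there is one more tool, called after "Call:" by a JSON object that holds its "op" and its "data". drive_tool: Moves the arm, as the interface text tells. Its arguments: {"type":"object","properties":{"deltas":{"type":"array"},"force":{"type":"number"}},"required":["deltas"]}

```bash
ls; mkdir -p pics
cat > h.py <<'E'
import numpy as np, cv2
from plant import manip
def cam(n):
    c=manip.read_camera(n); R=cv2.Rodrigues(np.array(c['rvec'],float))[0]; t=np.array(c['tvec'],float).ravel()
    z=c['z_map']; v,u=np.mgrid[:480,:640]
    P=np.stack([(u-c['cx'])/c['fx']*z,(v-c['cy'])/c['fy']*z,z],-1)
    W=(P-t)@R; W[z==0]=np.nan
    return c,W
def save(c,n): cv2.imwrite('pics/'+n+'.png',c['frame'][:,:,::-1])
E
python3 - <<'E'
from h import *
s=manip.get_state();print({k:np.round(v,3) for k,v in s.items()}, manip.tip_reach)
for n in('scene','top'):
    c,W=cam(n);save(c,n+'0');np.save(n+'0.npy',W)
    R=cv2.Rodrigues(np.array(c['rvec'],float))[0];print(n,-R.T@np.array(c['tvec']).ravel())
E
```

```text
pics
{'time_s': np.float64(0.0), 'joint_positions': array([ 1.505,  0.502, -0.427,  1.551,  0.221,  1.138, -0.21 ]), 'dq': array([-0.001, -0.001,  0.   , -0.002, -0.001,  0.   ,  0.   ]), 'joint_efforts': array([ 0.0000e+00, -5.6951e+01, -5.8160e+00, -2.8094e+01,  1.1000e-02,
        1.2000e-02, -0.0000e+00]), 'tcp_pos': array([ 0.21 , -0.615,  0.249]), 'orientation': array([ 0.987,  0.164, -0.   , -0.001]), 'wrist_force': array([-0.319,  0.738, -0.032]), 'torque': array([-0.007,  0.003,  0.006]), 'grip_force': np.float64(0.0), 'opening': np.float64(0.085)} 0.019
scene [1.12651916 0.42747254 0.94374483]
top [0.45076712 0.05589694 1.26667498]
```

View pics/top0.png

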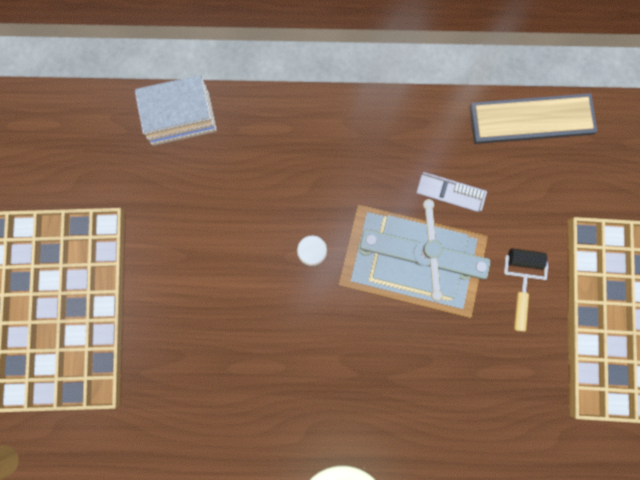

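View pics/scene0.png

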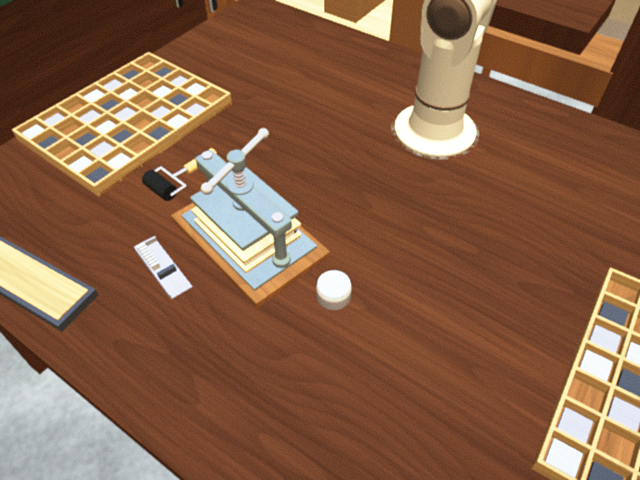

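Top view: hub near (433,250), bar ball ends at (429,205) and (437,296), beam from (371,239) to (482,267), tin (312,250), roller (526,265), stick (452,191). Image up is +x, left is +y. The scene view agrees.

Run:
```python
from h import *
for n in('top','scene'):
    W=np.load(n+'0.npy'); 
    m=(W[...,2]>.195)&(W[...,2]<.27)&(W[...,0]>.3)&(W[...,0]<.8)&(W[...,1]>-.45)&(W[...,1]<.1)
    k,l,st,ce=cv2.connectedComponentsWithStats(m.astype(np.uint8))
    i=1+np.argmax(st[1:,4]); p=W[l==i]
    (cx,cy),(w,h),a=r=cv2.minAreaRect(p[:,:2].astype(np.float32))
    print(n,len(p),st[i],'zmed',np.median(p[:,2]),p[:,2].max(),'ctr',cx,cy,w,h,a); print(cv2.boxPoints(r).round(3).tolist())
    d=p[:,:2]-[cx,cy]; q=np.linalg.norm(d,axis=1); s=(q>.025)&(q<.075)
    print('rod top',np.median(p[s,2]), np.percentile(p[s,2],95)); 
    e=np.linalg.eigh(np.cov(p[s,:2].T))[1][:,1]; print('bar dir',e,np.degrees(np.arctan2(e[1],e[0])))
W=np.load('top0.npy')
m=(abs(W[...,2]-.165)<.006)&(W[...,0]>.3)&(W[...,0]<.8)&(W[...,1]>-.5)&(W[...,1]<.1)
p=W[m][:,:2].astype(np.float32);print('beam',len(p),cv2.minAreaRect(p))
for nm,u,v in(('tin',312,250),('roll',526,258),('rollh',521,325),('stick',452,191)):print(nm,W[v,u].round(3))
```

```text
top 939 [423 200  20 101 939] zmed 0.24125650079828212 0.25449321754784227 ctr 0.5775851607322693 -0.16084852814674377 0.1980086863040924 0.035035450011491776 0.4544917047023773
[[0.4779999852180481, -0.14399999380111694], [0.4790000021457672, -0.17900000512599945], [0.6769999861717224, -0.17800000309944153], [0.6759999990463257, -0.14300000667572021]]
rod top 0.2397248717601771 0.24336728076154773
bar dir [-0.99681645 -0.07973061] -175.42691880332205
scene 984 [201 128  68  67 984] zmed 0.23937724314863618 0.25186620797588144 ctr 0.5794808864593506 -0.15751083195209503 0.19959457218647003 0.03524995595216751 9.254714012145996
[[0.4779999852180481, -0.15600000321865082], [0.48399999737739563, -0.19099999964237213], [0.6809999942779541, -0.1589999943971634], [0.675000011920929, -0.12399999797344208]]
rod top 0.2386403180910161 0.24236745004734467
bar dir [-0.99703628 -0.07693276] -175.58771764585074
beam 2131 ((0.5768585801124573, -0.16113243997097015), (0.27424439787864685, 0.04955386742949486), 76.04918670654297)
tin [0.594 0.08  0.049]
roll [ 0.586 -0.423  0.037]
rollh [ 0.43  -0.411  0.022]
stick [ 0.752 -0.261  0.   ]
```

Measured: hub (0.578, -0.159), bar centreline at about z 0.235 (tee about 2.7), and bar bearing 4.5°. The height fits the given range and the bar measures 198 mm against 202 mm given. The plan is to shut the fingers and push the bar round on a circle of about 52 mm radius. The wrist then doesn't have to turn. First I'll travel high to behind the near end.

Call:
{"op": "drive_tool", "data": {"deltas": [{"z": -40,"grip": 0},{"z": -40,"grip": 0},{"x": 20,"y": -12,"grip": 0},{"x": 30,"y": -18,"grip": 0},{"x": 30,"y": -18,"grip": 0}], "force": 40}}

```text
schema error: expected keys grip, x, y, z, ax, ay, az
```

Call:
{"op": "drive_tool", "data": {"deltas": [{"x": 30,"y": -18},{"x": 30,"y": -18},{"x": 30,"y": -18},{"x": 30,"y": -18},{"x": 30,"y": -18}]}}

```text
schema error: expected keys grip, x, y, z, ax, ay, az
```

Call:
{"op": "drive_tool", "data": {"deltas": [{"x": 30,"y": -18},{"x": 30,"y": -18},{"x": 30,"y": -18},{"x": 30,"y": -18},{"x": 30,"y": -18}]}}

```text
schema error: expected keys grip, x, y, z, ax, ay, az
```

Every row needs all seven keys.

Call:
{"op": "drive_tool", "data": {"deltas": [{"grip": 0,"x": 0,"y": 0,"z": -40,"ax": 0,"ay": 0,"az": 0},{"grip": 0,"x": 0,"y": 0,"z": -40,"ax": 0,"ay": 0,"az": 0},{"grip": 0,"x": 20,"y": -12,"z": 0,"ax": 0,"ay": 0,"az": 0},{"grip": 0,"x": 30,"y": -18,"z": 0,"ax": 0,"ay": 0,"az": 0},{"grip": 0,"x": 30,"y": -18,"z": 0,"ax": 0,"ay": 0,"az": 0}], "force": 40}}

```text
time_s: 0.6
tcp_pos: [0.2702, -0.5432, 0.33]
orientation: [0.987, 0.163, -0.0, -0.0]
wrist_force: [0.5, 0.4, 0.3]
opening: 0.0124
grip_force: 0.0
```

Call:
{"op": "drive_tool", "data": {"deltas": [{"grip": 0,"x": 30,"y": -18,"z": 0,"ax": 0,"ay": 0,"az": 0},{"grip": 0,"x": 30,"y": -18,"z": 0,"ax": 0,"ay": 0,"az": 0},{"grip": 0,"x": 30,"y": -18,"z": 0,"ax": 0,"ay": 0,"az": 0},{"grip": 0,"x": 30,"y": -18,"z": 0,"ax": 0,"ay": 0,"az": 0},{"grip": 0,"x": 30,"y": -18,"z": 0,"ax": 0,"ay": 0,"az": 0}]}}

```text
time_s: 1.1
tcp_pos: [0.3835, -0.4089, 0.33]
orientation: [0.987, 0.164, -0.0, -0.0]
wrist_force: [0.1, -0.6, -0.0]
opening: -0.0003
grip_force: 0.0
```

Call:
{"op": "drive_tool", "data": {"deltas": [{"grip": 0,"x": 30,"y": -18,"z": 0,"ax": 0,"ay": 0,"az": 0},{"grip": 0,"x": 30,"y": -18,"z": 0,"ax": 0,"ay": 0,"az": 0},{"grip": 0,"x": 30,"y": -18,"z": 0,"ax": 0,"ay": 0,"az": 0},{"grip": 0,"x": 30,"y": -18,"z": 0,"ax": 0,"ay": 0,"az": 0},{"grip": 0,"x": 20,"y": -12,"z": 0,"ax": 0,"ay": 0,"az": 0}]}}

```text
time_s: 1.6
tcp_pos: [0.4898, -0.2826, 0.3301]
orientation: [0.986, 0.165, 0.0, -0.001]
wrist_force: [0.1, 0.8, 0.3]
opening: 0.0001
grip_force: 0.0
```

Call:
{"op": "drive_tool", "data": {"deltas": [{"grip": 0,"x": 28,"y": -18,"z": 0,"ax": 0,"ay": 0,"az": 0},{"grip": 0,"x": 28,"y": -18,"z": 0,"ax": 0,"ay": 0,"az": 0},{"grip": 0,"x": 28,"y": -18,"z": 0,"ax": 0,"ay": 0,"az": 0},{"grip": 0,"x": 0,"y": 0,"z": 20,"ax": 0,"ay": 0,"az": 0},{"grip": 0,"x": 0,"y": 0,"z": 30,"ax": 0,"ay": 0,"az": 0}]}}

```text
time_s: 2.1
tcp_pos: [0.5525, -0.2057, 0.2813]
orientation: [0.986, 0.165, 0.002, 0.001]
wrist_force: [-0.0, -0.7, -0.9]
opening: 0.0
grip_force: 0.0
```

Run:
```python
from h import *
c,W=cam('scene');save(c,'s1')
cv2.imwrite('pics/s1c.png',cv2.resize(c['frame'][60:300,130:430,::-1],None,fx=2,fy=2))
```

```text
(no output)
```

View pics/s1c.png

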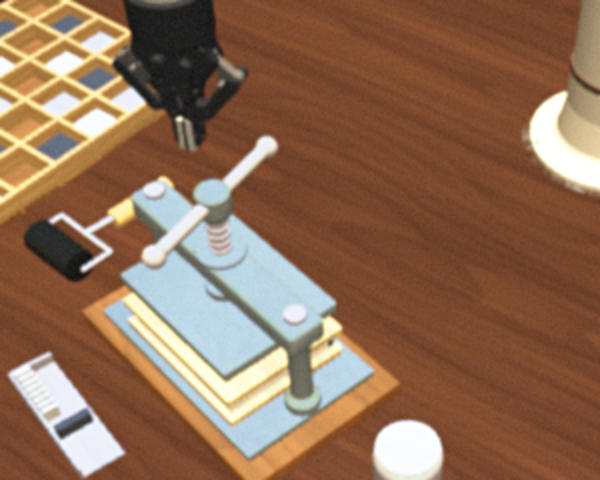

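The shut fingers (crop about (187,140)) hang on the -y side of the near bar end (265,147), clear of the beam and nuts. Next I'll work out the circle steps in tool axes.

Run:
```python
from h import *
th=.3293; a=np.radians(241.4-15*np.arange(0,28)); r=53-np.minimum(np.arange(28)*.3,1)
p=np.c_[r*np.cos(a),r*np.sin(a)]
t=np.round(np.c_[p[:,0]*np.cos(th)+p[:,1]*np.sin(th),p[:,0]*np.sin(th)-p[:,1]*np.cos(th)]).astype(int)
for i,d in enumerate(np.diff(t,axis=0)): print(i+1,d,end='; ')
```

```text
1 [ -8 -12]; 2 [ -4 -13]; 3 [ -1 -13]; 4 [  2 -14]; 5 [  6 -12]; 6 [  9 -10]; 7 [11 -8]; 8 [13 -5]; 9 [13 -1]; 10 [14  2]; 11 [12  6]; 12 [10  9]; 13 [ 8 11]; 14 [ 5 13]; 15 [ 1 13]; 16 [-2 14]; 17 [-6 12]; 18 [-9 10]; 19 [-11   8]; 20 [-13   5]; 21 [-13   1]; 22 [-14  -2]; 23 [-12  -6]; 24 [-10  -9]; 25 [ -8 -11]; 26 [ -5 -13]; 27 [ -1 -13];
```

Call:
{"op": "drive_tool", "data": {"deltas": [{"grip": 0,"x": 0,"y": 0,"z": 20,"ax": 0,"ay": 0,"az": 0},{"grip": 0,"x": 0,"y": 0,"z": 20,"ax": 0,"ay": 0,"az": 0},{"grip": 0,"x": 0,"y": 0,"z": 15,"ax": 0,"ay": 0,"az": 0},{"grip": 0,"x": 0,"y": 0,"z": 7,"ax": 0,"ay": 0,"az": 0}]}}

```text
time_s: 2.55
tcp_pos: [0.5495, -0.2074, 0.2168]
orientation: [0.987, 0.163, -0.001, -0.001]
wrist_force: [-0.6, 0.1, 0.9]
opening: 0.0002
grip_force: 0.0
```

Call:
{"op": "drive_tool", "data": {"deltas": [{"grip": 0,"x": -8,"y": -12,"z": 0,"ax": 0,"ay": 0,"az": 0},{"grip": 0,"x": -4,"y": -13,"z": 0,"ax": 0,"ay": 0,"az": 0},{"grip": 0,"x": -1,"y": -13,"z": 0,"ax": 0,"ay": 0,"az": 0},{"grip": 0,"x": 2,"y": -14,"z": 0,"ax": 0,"ay": 0,"az": 0},{"grip": 0,"x": 6,"y": -12,"z": 0,"ax": 0,"ay": 0,"az": 0}]}}

```text
time_s: 3.05
tcp_pos: [0.5248, -0.1485, 0.219]
orientation: [0.987, 0.163, 0.0, 0.001]
wrist_force: [0.0, -4.1, 0.5]
opening: 0.0
grip_force: 1.7
```

Run:
```python
from h import *
s=manip.get_state();p=s['tcp_pos']-np.array([.578,-.159,0]);print(np.hypot(*p[:2]),np.degrees(np.arctan2(p[1],p[0])),s['wrist_force'])
c,W=cam('scene')
cv2.imwrite('pics/s2c.png',cv2.resize(c['frame'][60:300,130:430,::-1],None,fx=2,fy=2))
```

```text
0.05422750699508305 168.8319490965746 [ 0.04251867 -4.05642794  0.50169456]
```

View pics/s2c.png

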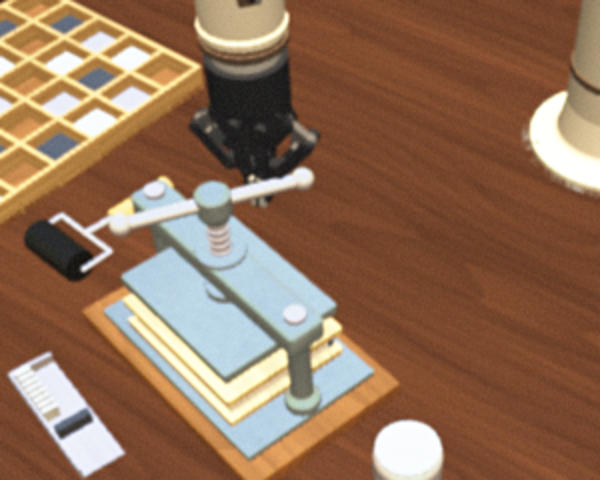

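The bar now runs from (120,224) to (304,178), so it is turning clockwise, with the fingertips at (262,200) behind it. The 4 N push matches the dry friction. I'll continue round the circle and ease down as the handle sinks.

Call:
{"op": "drive_tool", "data": {"deltas": [{"grip": 0,"x": 9,"y": -10,"z": 0,"ax": 0,"ay": 0,"az": 0},{"grip": 0,"x": 11,"y": -8,"z": 0,"ax": 0,"ay": 0,"az": 0},{"grip": 0,"x": 13,"y": -5,"z": 1,"ax": 0,"ay": 0,"az": 0},{"grip": 0,"x": 13,"y": -1,"z": 1,"ax": 0,"ay": 0,"az": 0},{"grip": 0,"x": 14,"y": 2,"z": 1,"ax": 0,"ay": 0,"az": 0}]}}

```text
time_s: 3.6
tcp_pos: [0.5744, -0.107, 0.2146]
orientation: [0.986, 0.164, -0.002, -0.001]
wrist_force: [-5.5, -2.9, 0.7]
opening: -0.0002
grip_force: 2.4
```

Call:
{"op": "drive_tool", "data": {"deltas": [{"grip": 0,"x": 12,"y": 6,"z": 1,"ax": 0,"ay": 0,"az": 0},{"grip": 0,"x": 10,"y": 9,"z": 1,"ax": 0,"ay": 0,"az": 0},{"grip": 0,"x": 8,"y": 11,"z": 1,"ax": 0,"ay": 0,"az": 0},{"grip": 0,"x": 5,"y": 13,"z": 1,"ax": 0,"ay": 0,"az": 0},{"grip": 0,"x": 1,"y": 13,"z": 1,"ax": 0,"ay": 0,"az": 0}]}}

```text
time_s: 4.1
tcp_pos: [0.6265, -0.142, 0.2094]
orientation: [0.986, 0.165, -0.0, -0.003]
wrist_force: [-2.9, 4.6, -0.5]
opening: -0.0
grip_force: 2.2
```

```bash
cat > look.py <<'E'
import sys
from h import *
s=manip.get_state();p=s['tcp_pos']-np.array([.578,-.159,0]);print(s['time_s'],p.round(4),np.hypot(*p[:2]),np.degrees(np.arctan2(p[1],p[0])),s['wrist_force'].round(1))
c,W=cam('scene')
cv2.imwrite('pics/%s.png'%sys.argv[1],cv2.resize(c['frame'][60:300,130:430,::-1],None,fx=2,fy=2))
E
python3 look.py s3
```

```text
4.1 [0.0485 0.017  0.2094] 0.05137044359844428 19.30907606944744 [-2.9  4.6 -0.5]
```

View pics/s3.png

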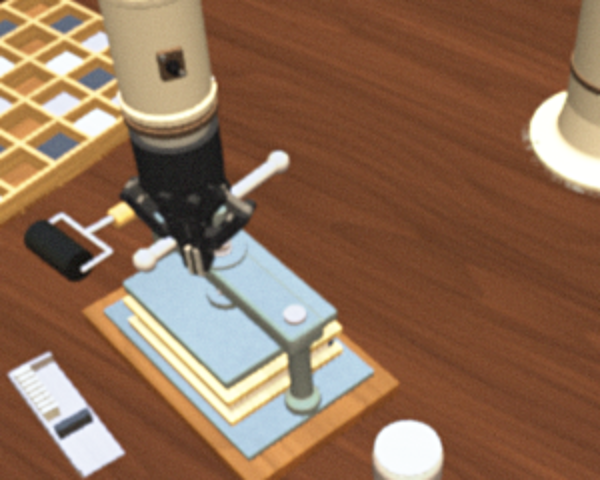

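The bar is nearly parallel to its start line, half a turn on, with the fingertips at (195,265) still behind it. The stop should be about 3 rad away. I'll do another quarter turn and then go slower.

Call:
{"op": "drive_tool", "data": {"deltas": [{"grip": 0,"x": -2,"y": 14,"z": 0,"ax": 0,"ay": 0,"az": 0},{"grip": 0,"x": -6,"y": 12,"z": 0,"ax": 0,"ay": 0,"az": 0},{"grip": 0,"x": -9,"y": 10,"z": 0,"ax": 0,"ay": 0,"az": 0},{"grip": 0,"x": -11,"y": 8,"z": 0,"ax": 0,"ay": 0,"az": 0},{"grip": 0,"x": -13,"y": 5,"z": 1,"ax": 0,"ay": 0,"az": 0}]}}

```text
time_s: 4.65
tcp_pos: [0.6049, -0.2039, 0.2099]
orientation: [0.986, 0.164, 0.003, -0.001]
wrist_force: [3.6, 3.8, 0.2]
opening: 0.0001
grip_force: 2.3
```

Call:
{"op": "drive_tool", "data": {"deltas": [{"grip": 0,"x": -6,"y": 1,"z": 0,"ax": 0,"ay": 0,"az": 0},{"grip": 0,"x": -7,"y": 0,"z": 1,"ax": 0,"ay": 0,"az": 0},{"grip": 0,"x": -7,"y": -1,"z": 0,"ax": 0,"ay": 0,"az": 0},{"grip": 0,"x": -7,"y": -1,"z": 0,"ax": 0,"ay": 0,"az": 0}]}}

```text
time_s: 5.05
tcp_pos: [0.5781, -0.2129, 0.2091]
orientation: [0.986, 0.164, 0.002, 0.0]
wrist_force: [4.1, 1.9, 0.6]
opening: 0.0002
grip_force: 2.1
```

```bash
python3 look.py s4
python3 - <<'E'
from h import *
for n in('top','scene'):
    c,W=cam(n)
    m=(W[...,2]>.195)&(W[...,2]<.235)&(abs(W[...,0]-.578)<.11)&(abs(W[...,1]+.159)<.11)&((c['frame'].astype(int).min(-1))>150)
    p=W[m];print(n,len(p),np.percentile(p[:,2],[10,50,90]).round(4))
    e=np.linalg.eigh(np.cov(p[:,:2].T))[1][:,1];print(np.degrees(np.arctan2(e[1],e[0])))
E
```

```text
5.05 [ 1.000e-04 -5.390e-02  2.091e-01] 0.05390547784306035 -89.91354546756303 [4.1 1.9 0.6]
top 440 [0.2172 0.2204 0.2241]
63.98675537576901
scene 506 [0.217  0.2215 0.2287]
65.20591100725596
```

View pics/s4.png

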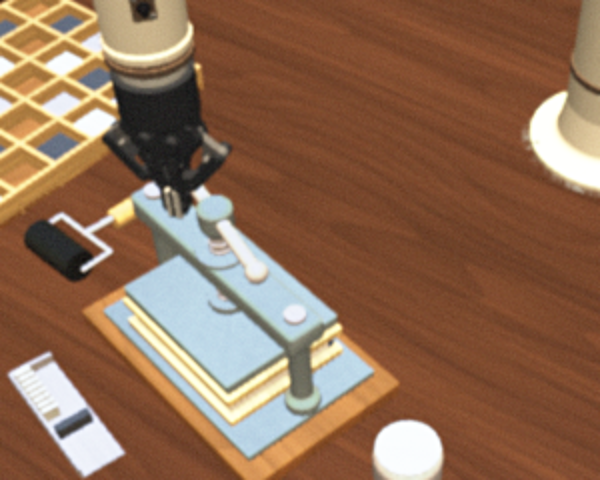

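The bar is at -115° (300° turned) and its centre height is about 0.2145, so roughly 0.7 rad is left. I'll take small steps and watch the force.

Call:
{"op": "drive_tool", "data": {"deltas": [{"grip": 0,"x": -5,"y": -2,"z": 0,"ax": 0,"ay": 0,"az": 0},{"grip": 0,"x": -4,"y": -2,"z": 0,"ax": 0,"ay": 0,"az": 0},{"grip": 0,"x": -4,"y": -3,"z": 0,"ax": 0,"ay": 0,"az": 0},{"grip": 0,"x": -4,"y": -3,"z": 0,"ax": 0,"ay": 0,"az": 0}]}}

```text
time_s: 5.6
tcp_pos: [0.5574, -0.2094, 0.2084]
orientation: [0.987, 0.164, 0.0, 0.0]
wrist_force: [4.9, -0.6, -1.3]
opening: -0.0001
grip_force: 1.8
```

Call:
{"op": "drive_tool", "data": {"deltas": [{"grip": 0,"x": -3,"y": -3,"z": 0,"ax": 0,"ay": 0,"az": 0},{"grip": 0,"x": -3,"y": -4,"z": 0,"ax": 0,"ay": 0,"az": 0}]}}

```text
time_s: 5.8
tcp_pos: [0.549, -0.2049, 0.2083]
orientation: [0.987, 0.163, -0.0, 0.0]
wrist_force: [3.7, -1.3, -0.9]
opening: 0.0002
grip_force: 1.7
```

Call:
{"op": "drive_tool", "data": {"deltas": [{"grip": 0,"x": -3,"y": -4,"z": 0,"ax": 0,"ay": 0,"az": 0},{"grip": 0,"x": -2,"y": -4,"z": 0,"ax": 0,"ay": 0,"az": 0}]}}

```text
time_s: 6.0
tcp_pos: [0.5415, -0.1988, 0.2082]
orientation: [0.987, 0.163, -0.0, 0.0]
wrist_force: [3.4, -2.2, -0.7]
opening: -0.0002
grip_force: 1.6
```

Call:
{"op": "drive_tool", "data": {"deltas": [{"grip": 0,"x": -2,"y": -4,"z": 0,"ax": 0,"ay": 0,"az": 0}]}}

```text
time_s: 6.1
tcp_pos: [0.5384, -0.1956, 0.2082]
orientation: [0.987, 0.164, -0.0, 0.0]
wrist_force: [4.2, -2.6, -1.1]
opening: 0.0001
grip_force: 1.8
```

Call:
{"op": "drive_tool", "data": {"deltas": [{"grip": 0,"x": -1,"y": -3,"z": 0,"ax": 0,"ay": 0,"az": 0}]}}

```text
time_s: 6.2
tcp_pos: [0.5365, -0.193, 0.2082]
orientation: [0.987, 0.164, -0.0, 0.0]
wrist_force: [3.3, -3.6, -0.3]
opening: -0.0
grip_force: 1.9
```

Call:
{"op": "drive_tool", "data": {"deltas": [{"grip": 0,"x": -1,"y": -4,"z": 0,"ax": 0,"ay": 0,"az": 0}]}}

```text
time_s: 6.3
tcp_pos: [0.5348, -0.1904, 0.2083]
orientation: [0.987, 0.163, 0.0, 0.001]
wrist_force: [9.9, -12.5, -4.6]
opening: 0.0
grip_force: 7.4
```

Call:
{"op": "drive_tool", "data": {"deltas": [{"grip": 0,"x": -1,"y": -4,"z": 0,"ax": 0,"ay": 0,"az": 0}]}}

```text
time_s: 6.4
tcp_pos: [0.5343, -0.1902, 0.2087]
orientation: [0.987, 0.162, 0.002, 0.003]
wrist_force: [14.3, -16.5, -9.8]
opening: 0.0
grip_force: 9.7
```

Call:
{"op": "drive_tool", "data": {"deltas": [{"grip": 0,"x": -1,"y": -4,"z": 0,"ax": 0,"ay": 0,"az": 0}]}}

```text
time_s: 6.5
tcp_pos: [0.5336, -0.1901, 0.2092]
orientation: [0.987, 0.161, 0.004, 0.005]
wrist_force: [19.2, -23.8, -13.3]
opening: -0.0004
grip_force: 13.5
```

It has stalled firmly at about 30 N (1.6 N m, well over friction), where the stop was predicted. I'll back off along the arc, rise and check.

Call:
{"op": "drive_tool", "data": {"deltas": [{"grip": 0,"x": 2,"y": 8,"z": 0,"ax": 0,"ay": 0,"az": 0},{"grip": 0,"x": 5,"y": 14,"z": 0,"ax": 0,"ay": 0,"az": 0},{"grip": 0,"x": 8,"y": 14,"z": 0,"ax": 0,"ay": 0,"az": 0},{"grip": 0,"x": 0,"y": 0,"z": -30,"ax": 0,"ay": 0,"az": 0},{"grip": 0,"x": 0,"y": 0,"z": -40,"ax": 0,"ay": 0,"az": 0}]}}

```text
time_s: 7.0
tcp_pos: [0.5535, -0.2103, 0.2759]
orientation: [0.986, 0.164, -0.004, -0.003]
wrist_force: [0.9, -0.5, 0.9]
opening: -0.0002
grip_force: 0.0
```

Call:
{"op": "drive_tool", "data": {"deltas": [{"grip": 0,"x": 0,"y": 0,"z": -40,"ax": 0,"ay": 0,"az": 0},{"grip": 0,"x": -20,"y": 30,"z": 0,"ax": 0,"ay": 0,"az": 0},{"grip": 0,"x": -20,"y": 30,"z": 0,"ax": 0,"ay": 0,"az": 0},{"grip": 0,"x": -20,"y": 30,"z": 0,"ax": 0,"ay": 0,"az": 0},{"grip": 0,"x": 0,"y": 0,"z": 0,"ax": 0,"ay": 0,"az": 0}]}}

```text
time_s: 7.5
tcp_pos: [0.5245, -0.3221, 0.3169]
orientation: [0.987, 0.159, -0.002, -0.0]
wrist_force: [-0.9, -0.2, -0.8]
opening: 0.0005
grip_force: 0.0
```

```bash
python3 look.py s5
python3 - <<'E'
from h import *
for n in('top','scene'):
    c,W=cam(n); W0=np.load(n+'0.npy')
    d=np.hypot(W[...,0]-.578,W[...,1]+.159)
    m=(W[...,2]>.19)&(W[...,2]<.25)&(d<.11)
    p=W[m];dd=d[m];s=(dd>.025)&(dd<.075);print(n,'rod top',np.median(p[s,2]),'hub top',np.median(p[dd<.012,2]))
    d0=np.hypot(W0[...,0]-.578,W0[...,1]+.159);q=(W0[...,2]>.19)&(d0<.012);print('hub top before',np.median(W0[q][:,2]))
    e=np.linalg.eigh(np.cov(p[s,:2].T))[1][:,1];print(np.degrees(np.arctan2(e[1],e[0])))
E
```

```text
7.5 [-0.0535 -0.1631  0.3169] 0.1716088884098798 -108.16222234328986 [-0.9 -0.2 -0.8]
top rod top 0.21648222820656143 hub top 0.2254468214999516
hub top before 0.2490617730428028
-168.53312809594158
scene rod top 0.21571674089243423 hub top 0.2252573897169928
hub top before 0.21091578345783513
-168.56831289240404
```

View pics/s5.png

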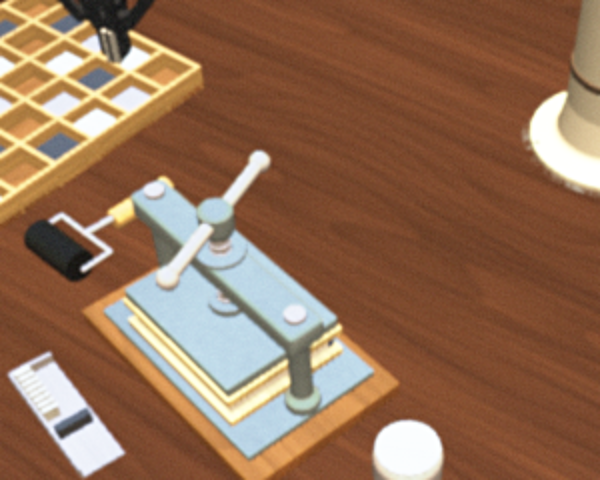

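The bar is at -168.5° (353° turned) with the hub down 23.6 mm. Hub top measures 0.225 against 0.227 expected when fully down, the plate sits on the boards, and the tin, roller and stick are untouched. Handing in.

```bash
python3 -c "
from plant import manip
print(manip.close_job())"
```

```text
the job is handed in; nothing more can be done
None
```

I wound the press to its stop (about one turn, stalling at about 30 N), with the plate down on the boards by camera measurement, the arm clear of everything and the tin, roller and stick untouched; the job is handed in but no verdict came back.

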